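# Let a cylinder head down with the bench lift's release valve

## Robot

A 6-joint arm with a two-finger parallel gripper is mounted at the origin on the work surface. World frame = base frame: x ahead of the robot, y to its left, z up, the work surface at z = 0. Lengths are in mm, angles in rad, forces in N, time in s.
With the tool pointing down it reaches from about 350 to 800 mm from the base axis. Payload 7.3 kg.
Tool frame: the origin (TCP) lies midway between the tips of the shut fingers; the grasp point (between the pads) lies 19 mm behind it; z points along the fingers, y is the line along which they close (so a half turn about z gives the same grasp; the last joint's range is limited). The gripper opens to 85 mm and grips with 20 to 120 N. Pads are 22 mm wide; open, the fingers measure 114 mm over their backs; the gripper's body (76 mm by 85 mm) begins 54 mm behind the grasp point. The pads swing forward as they close: fully open they stand 13 mm farther back than shut.
Start: joints at [1.201, 0.342, 1.524, -0, 1.275, -0.146], TCP at [116.501, 511.932, 204.822] pointing down, gripper open.
Joint ranges: [-2.53, 2.53], [-0.77, 2.02], [0.04, 2.7], [-1, 4.14], [0.28, 2.66], [-3.11, 3.11]. Speed limits (rad/s): [2.57, 2.57, 3.14, 3.14, 3.14, 3.14].

## Interface

Orientations are given as [roll, pitch, yaw] about the fixed x, y, z axes, in that order (R = Rz(yaw) Ry(pitch) Rx(roll)).
In Python, from workcell import ctrl gives the robot as it stands.
- The arm moves only by the tool drive_tool, never from a script. Its argument "plan" is one flat list of numbers, 6 for each row, row after row: the shift along the tool's x, y, z in units of 0.05 m (1.0 is 0.05 m), then the turn, a rotation vector about the tool's x, y, z in units of 0.1 rad (1.0 is 0.1 rad). In form: [x, y, z, wx, wy, wz, x, y, z, wx, wy, wz, ...]. A call has exactly 5 rows; each row shifts and turns the commanded pose from where the row before left it, along the tool's axes as they then stand; what a row does not reach is not made up. A row lasts 1/10 s, in which the tool goes at most 50 mm and 8.59 degrees, less where a joint would pass 70% of its speed; a pose out of reach is approached as far as the arm can. A call with a number of a shift or a turn outside -1 to 1 is refused whole. A call with a gripper value outside its range is refused whole. "hand" is the gripper command: -1 is fully open, 1 is shut, values between are in proportion, set as the call begins (left out, the last holds). The fingers move at their own pace and stop on an object; the grip force is fixed at half the most. Time passes only in rows, so rows that do not move let the fingers close, or fill a call up. It gives the time, the measured TCP pose, the force, the opening and the grip force at its end, in the units of the state.
- ctrl.state(): the state, without advancing time (a new reading comes with each control period).
- ctrl.capture(name): name is "scene" or "top" or "wrist"; returns a dict with "pixels" (480x640x3 uint8, red, green, blue), "range_z" (480x640 float32, mm along the optical axis (not along the pixel's ray), 0 where there is no reading), "fovy" (degrees; the focal length in pixels is half the picture's height over the tangent of half this angle, whatever the lens; pixels are square), "cx", "cy" (the principal point, pixels), "view" (4x4, takes a point from world to camera coordinates). Camera axes: x right, y down, z forward; pixel columns grow to the right and rows downward; lengths in mm; the calibration is good to about 2 mm. A picture is of the moment at which its call begins.
- ctrl.sign_off(): hands the job in; it is judged then, once.
The state is a dict: "time": time; "q": joint angles; "qvel": joint speeds; "effort": joint torques, N m; "eef_pos": TCP position; "tcp_rot": TCP orientation; "ft_force": force on the tool from outside, world axes, zero at the start; "torque": the same for the moment, N m; "width": finger opening in mm; "gripper_force": force on a finger pad.
Only numpy, scipy, OpenCV 4.12 (cv2) and the standard library are available. Lean on these libraries where they do the work, as an engineer would, in place of code of your own. Each camera call takes 0.05 s, during which the arm holds its last target. There are 200 camera calls.

## Task

The small red hydraulic bench lift is holding a motorcycle cylinder head up in the air. Crack its release valve (the steel T-bar on the pump block) open just far enough that the head sinks slowly, about a centimetre a second and never more than three, until it sits on the two wooden blocks; then open the valve wider so that the saddle drops at least a centimetre clear below the head, and finally close the valve again snugly without forcing it, and let go. Work only by the valve: do not touch the head, and leave the blue can, jar and wrench where they are.

Things in the scene. Friction and masses are not known exactly. Their poses are not given: they have to be found in the camera images.
- lift: Fixed lift. Origin on the bench, z up. Red base plate 150 (x) x 320 (y) x 10 mm. At y = -110 mm the red pump block, 80 x 80 mm, top at 110 mm (brass collar to 116 mm), with the valve's T-bar above. At y = +75 mm the upright ram and saddle, between two wooden blocks (110 mm in x, 24 mm in y, tops 70 mm above the bench, centred 45 mm either side of the ram in y).
- valve (a joint): Release valve angle, rad: 0 snugly shut, grows opening (counter-clockwise from above) to a stop at 1.3; starts at 0 to 0.15, stays where left, about 0.3 N m to turn. Weight and friction are unknown: the head starts to sink somewhere from 0.25 to 0.7, then 8 to 16 mm/s faster per further 0.1 rad; closing stops it. Below 0 the seat is springy (8 N m/rad); below -0.12 is over-tightened.
- valve_grip (a point): Centre of the valve's steel T-bar, 150 mm above the bench, on its upright axis of turning. The bar is 70 mm long, 12 mm thick and 22 mm high; this point's x axis runs along the bar towards its yellow end, z is up; it turns with the valve. Its sides can be gripped from above across the 12 mm. At valve 0 the bar's x axis is turned -0.5 rad (clockwise) from the lift's x axis.
- ram (a joint): How far the ram has come down, m: 0 = up (start, saddle top 115 mm above the bench), 0.045 = head reaches the blocks, 0.055 = saddle 10 mm clear of it, 0.062 = down at its stop. With the head on the blocks the ram alone is so light that it stays until the valve is past about 0.9; at 1.0 or more it sinks at about 20 mm/s.
- saddle (a point): Centre of the top of the ram's round saddle, 48 mm in diameter, 12 mm thick.
- head_underside (a point): Centre of the flat underside of the finned aluminium cylinder head, 100 (x) x 120 (y) mm, 60 mm high, 0.35 to 0.8 kg. Starts on the saddle 115 mm above the bench; seated on the blocks it is 70 mm above the bench.
- head: The cylinder head itself (loose, standing on the saddle); origin at the centre of its underside.
- can_center (a point): Centre of a blue grease can, 56 mm in diameter, 100 mm tall, standing beside the lift; leave alone.
- jar_center (a point): Centre of an amber jar of bolts with a black cap, 68 mm in diameter, 85 mm tall, standing beside the lift; leave alone.
- wrench: Steel wrench 180 mm long lying flat on the bench beyond the lift; leave alone.
Things that resemble listed ones, but are neither listed nor needed, are in the scene too. Of the things that look like the head, the middle-sized one is meant.

How it is judged:
By the outcome, as a careful person would: the job done as asked, in the order asked, and still so for the second after the job is handed in, with the robot touching nothing.
It also fails if it takes over 72 s, if anything falls off the work surface, if the arm or the gripper's body presses on something with over 40 N, if the wrist force passes 120 N, or if a joint passes its speed limit or range.

## Working session

There is one attempt and no reset: what is moved stays moved. The work goes in short steps, Python scripts to look and compute and a tool call to move; the robot and the scene stay as the last step left them, time stands still between calls to the robot, and variables do not carry over. Pictures are saved under pics/ and viewed, at most 10 in all, crops included, and the job is handed in when it is done.

Besides the shell and the picture viewer there is one more tool, called by a JSON object that holds its "fn" and its "kwargs", one argument or row to a line. drive_tool: Moves the arm, as the interface text tells. Shifts and turns lie within -1 to 1; 1 stands for 0.05 m of shift or 0.1 rad of turn. Its arguments: {"type":"object","properties":{"plan":{"type":"array"},"hand":{"type":"number"}},"required":["plan"]}

```bash
mkdir -p pics; cat > h.py <<'E'
import numpy as np, cv2
from workcell import ctrl
def cap(n):
    c=ctrl.capture(n); c['f']=240/np.tan(np.radians(c['fovy'])/2); return c
def save(c,name): cv2.imwrite('pics/'+name, cv2.cvtColor(np.ascontiguousarray(c['pixels']),cv2.COLOR_RGB2BGR))
def world(c,u,v,z=None):
    """ray onto plane z (or by depth if z None)"""
    V=np.linalg.inv(np.array(c['view'])); d=np.array([(u-c['cx'])/c['f'],(v-c['cy'])/c['f'],1.0])
    if z is None: return V[:3,:3]@(d*c['range_z'][int(v),int(u)])+V[:3,3]
    r=V[:3,:3]@d; o=V[:3,3]; return o+r*(z-o[2])/r[2]
def cloud(c):
    v,u=np.mgrid[0:480,0:640]; z=c['range_z']; 
    p=np.stack([(u-c['cx'])/c['f']*z,(v-c['cy'])/c['f']*z,z],-1); V=np.linalg.inv(np.array(c['view']))
    return p@V[:3,:3].T+V[:3,3]
E
python3 - <<'E'
from h import *
s=ctrl.state(); print(s)
a=cap('scene');b=cap('top'); save(a,'s1.png');save(b,'t1.png')
print(a['fovy'],b['fovy'],(b['range_z']>0).mean())
np.savez('top.npz',**b); np.savez('scene.npz',**a)
E
```

```text
{'time': 0.0, 'q': array([ 1.20096185e+00,  3.42761399e-01,  1.52498537e+00, -3.47857844e-06,
        1.27538953e+00, -1.46008766e-01]), 'qvel': array([ 0.0005092 ,  0.00063756, -0.00037621, -0.00093125,  0.00154564,
       -0.00039455]), 'effort': array([-1.27643998e-03, -4.33676970e+01, -2.46020222e+01, -3.60929116e-04,
        7.87050929e-03,  3.67856137e-05]), 'eef_pos': array([116.35901275, 511.5087588 , 204.11695505]), 'tcp_rot': array([-3.14006495e+00, -2.21294467e-04,  2.91776779e+00]), 'ft_force': array([-0.24283577,  0.47540289,  0.12809644]), 'torque': array([ 0.02399897, -0.03706484, -0.03542964]), 'gripper_force': 0.0, 'width': 85.6134524942656}
43.06879860706496 46.408479043585 0.9961197916666666
```

View pics/s1.png

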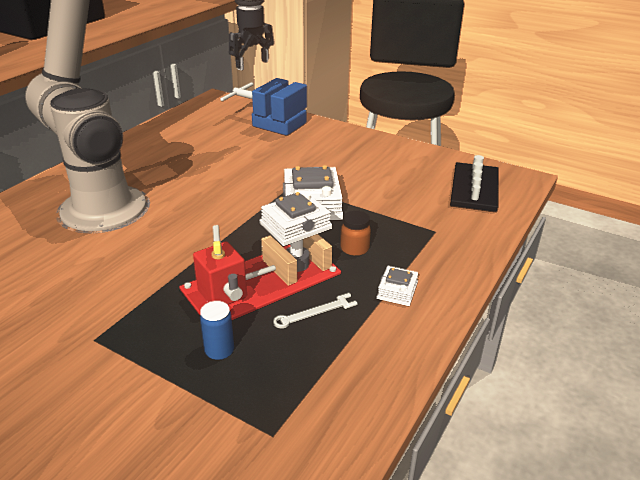

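View pics/t1.png

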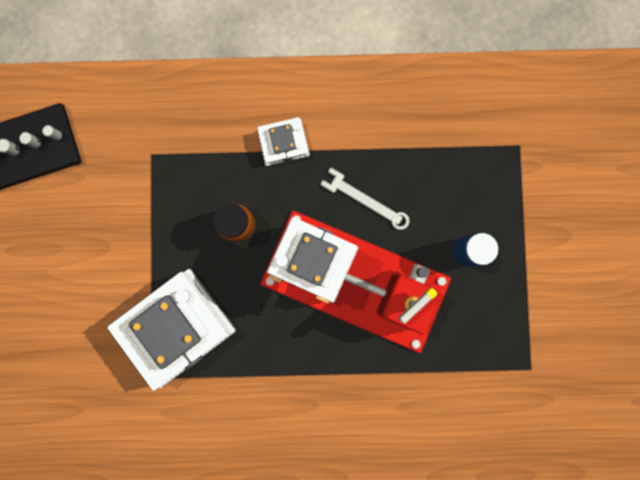

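The scene view shows the lift on the black mat, with the T-bar at about (216,240) and the blue can in front at (216,330). In the top view the T-bar runs from (403,319) to its yellow end at (433,293). The lifted head is at (313,260), the can at (482,249) and the jar at (235,222).

```bash
python3 - <<'E'
from h import *
b=dict(np.load('top.npz')); P=cloud(b); px=b['pixels'].astype(int); hsv=cv2.cvtColor(b['pixels'],cv2.COLOR_RGB2HSV)
u0,v0=380,270
sub=P[270:345,380:460]; 
m=(P[...,2]>140)&(P[...,2]<172); m[:, :380]=0; m[:,460:]=0
pts=P[m]; print('bar n',m.sum(), pts.mean(0))
r=cv2.minAreaRect(pts[:,:2].astype(np.float32)); print('rect',r)
red=((hsv[...,0]<6)|(hsv[...,0]>174))&(hsv[...,1]>150)&(hsv[...,2]>60)
blk=red&(P[...,2]>100)&(P[...,2]<120); print('block',blk.sum(),cv2.minAreaRect(P[blk][:,:2].astype(np.float32)))
pl=red&(P[...,2]<18)&(P[...,2]>4); print('plate',cv2.minAreaRect(P[pl][:,:2].astype(np.float32)))
yel=m&(abs(hsv[...,0].astype(int)-28)<7)&(hsv[...,1]>140); print('yellow',yel.sum(),P[yel].mean(0))
for n,u,v in (('headtop',313,258),('can',482,249),('jar',235,220),('bench',100,150)): print(n,world(b,u,v))
s=ctrl.state();print(s['eef_pos'],s['tcp_rot'])
E
```

```text
bar n 430 [ 481.95322683 -115.97389774  157.38487951]
rect ((480.8999328613281, -115.95384216308594), (14.259356498718262, 70.84521484375), 40.07891845703125)
block 1685 ((480.09197998046875, -115.87815856933594), (80.7589340209961, 79.70626831054688), 65.60148620605469)
plate ((519.7380981445312, -29.523681640625), (320.69378662109375, 152.5003204345703), 65.76334381103516)
yellow 63 [ 500.20362056 -138.56306332  159.64434698]
headtop [559.17957312  45.82282462 173.38761117]
can [ 569.34196479 -238.71106515   99.98154708]
jar [630.0892411  179.47781353  85.2427726 ]
bench [778.27831068 446.94669962  -1.96530123]
[116.33754018 511.55013263 204.19671163] [-3.14023812e+00 -2.12104055e-04  2.91780544e+00]
```

```bash
cat >> h.py <<'E'
from scipy.spatial.transform import Rotation as R
def rows(goal,yaw,n,st=None):
    """per-row tool-frame steps to pointing-down pose; one constant row per call of 5"""
    s=st or ctrl.state(); p=np.array(s['eef_pos']); r=R.from_euler('xyz',s['tcp_rot']); g=R.from_euler('xyz',[np.pi,0,yaw])
    w=(r.inv()*g).as_rotvec()/n; dp=(np.array(goal)-p)/n
    for k in range(0,n,5):
        m=min(5,n-k); rm=r*R.from_rotvec(w*(k+(m-1)/2)); print(np.round(np.r_[rm.inv().apply(dp)/50,w/.1],3))
E
python3 - <<'E'
from h import *
rows([481,-116,205],2.27,20)
E
```

```text
[-0.528 -0.498 -0.    -0.001  0.     0.324]
[-0.602 -0.406 -0.    -0.001  0.     0.324]
[-0.659 -0.304 -0.001 -0.001  0.     0.324]
[-0.7   -0.194 -0.001 -0.001  0.     0.324]
```

{"fn": "drive_tool", "kwargs": {
  "plan": [-0.53,-0.5,0,0,0,0.324,-0.53,-0.5,0,0,0,0.324,-0.53,-0.5,0,0,0,0.324,-0.53,-0.5,0,0,0,0.324,-0.53,-0.5,0,0,0,0.324],
  "hand": -1
}}

```text
time: 0.6
eef_pos: [208.2, 353.1, 204.5]
tcp_rot: [-3.141, -0.0, 2.755]
ft_force: [1.0, -0.2, 0.5]
width: 85.3
gripper_force: 0.0
```

{"fn": "drive_tool", "kwargs": {
  "plan": [-0.6,-0.41,0,0,0,0.324,-0.6,-0.41,0,0,0,0.324,-0.6,-0.41,0,0,0,0.324,-0.6,-0.41,0,0,0,0.324,-0.6,-0.41,0,0,0,0.324]
}}

```text
time: 1.1
eef_pos: [298.5, 195.8, 204.7]
tcp_rot: [3.142, -0.0, 2.593]
ft_force: [0.3, 0.6, -0.9]
width: 85.5
gripper_force: 0.0
```

{"fn": "drive_tool", "kwargs": {
  "plan": [-0.66,-0.3,0,0,0,0.324,-0.66,-0.3,0,0,0,0.324,-0.66,-0.3,0,0,0,0.324,-0.66,-0.3,0,0,0,0.324,-0.66,-0.3,0,0,0,0.324]
}}

```text
time: 1.6
eef_pos: [390.3, 39.6, 204.6]
tcp_rot: [-3.142, -0.0, 2.43]
ft_force: [-0.4, 0.8, -0.2]
width: 85.3
gripper_force: 0.0
```

{"fn": "drive_tool", "kwargs": {
  "plan": [-0.7,-0.19,0,0,0,0.324,-0.7,-0.19,0,0,0,0.324,-0.7,-0.19,0,0,0,0.324,-0.7,-0.19,0,0,0,0.324,-0.7,-0.19,0,0,0,0.324]
}}

```text
time: 2.1
eef_pos: [482.0, -116.5, 204.4]
tcp_rot: [-3.141, -0.001, 2.268]
ft_force: [0.0, 0.4, 0.1]
width: 85.2
gripper_force: 0.0
```

```bash
python3 - <<'E'
from h import *
c=cap('wrist'); save(c,'w1.png'); P=cloud(c)
m=(P[...,2]>146)&(P[...,2]<172)&(np.hypot(P[...,0]-481,P[...,1]+116)<45)
n,l,st,ce=cv2.connectedComponentsWithStats(m.astype(np.uint8)); print(st)
k=1+st[1:,4].argmax(); pts=P[l==k]; print(pts.mean(0), np.percentile(pts[:,2],[5,50,95]), cv2.minAreaRect(pts[:,:2].astype(np.float32)))
s=ctrl.state(); print(s['eef_pos'],s['tcp_rot'],s['q'],s['torque'])
E
```

```text
[[     0      0    640    480 304798]
 [   308    199     24    118   2402]]
[ 480.95090894 -114.86719708  159.62600295] [157.08388644 160.07332812 161.34747963] ((482.1692199707031, -116.95586395263672), (13.55399227142334, 71.13749694824219), 41.82024002075195)
[ 484.37979662 -121.1012911   204.24936669] [-3.14092523e+00  3.08108402e-03  2.26453673e+00] [-0.39722423  0.29418556  1.59532785 -0.00212291  1.24965488 -1.09029596] [-0.09050579 -0.05136232 -0.0276627 ]
```

View pics/w1.png

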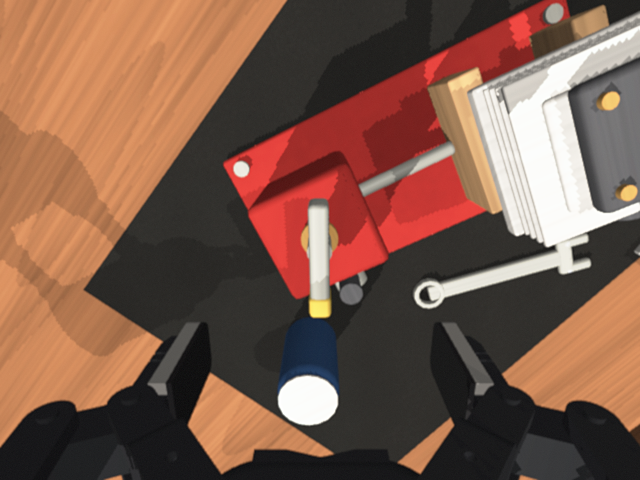

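The wrist view shows the T-bar upright at about (319,255), midway between the fingers, with its yellow end at (320,308). The can is at (308,398), clear below.

```bash
python3 - <<'E'
from h import *
rows([481.2,-116.4,132],2.282,10)
E
```

```text
[ 0.012  0.001  0.144 -0.001  0.003 -0.017]
[ 0.011  0.001  0.144 -0.001  0.003 -0.017]
```

{"fn": "drive_tool", "kwargs": {
  "plan": [0,0,0.15,0,0,-0.02,0,0,0.15,0,0,-0.02,0,0,0.15,0,0,-0.02,0,0,0.1,0,0,-0.02,0,0,0,0,0,0]
}}

```text
time: 2.65
eef_pos: [481.0, -114.2, 176.5]
tcp_rot: [-3.141, -0.002, 2.279]
ft_force: [-0.5, 0.5, 0.2]
width: 85.0
gripper_force: 0.0
```

```bash
python3 - <<'E'
from h import *
s=ctrl.state(); print(s['eef_pos'],s['tcp_rot'],s['torque'])
rows([481.2,-116.4,132],2.282,5)
E
```

```text
[ 480.99386976 -114.18444426  176.49446736] [-3.14095299e+00 -1.58819604e-03  2.27902922e+00] [ 0.04270033 -0.02004495  0.06546733]
[-0.007 -0.005  0.178 -0.001 -0.003 -0.006]
```

{"fn": "drive_tool", "kwargs": {
  "plan": [0,0,0.22,0,0,0,0,0,0.22,0,0,0,0,0,0.22,0,0,0,0,0,0.22,0,0,0,0,0,0,0,0,0]
}}

```text
time: 3.15
eef_pos: [480.6, -114.7, 131.3]
tcp_rot: [-3.14, -0.003, 2.278]
ft_force: [-0.3, 0.4, 0.1]
width: 85.4
gripper_force: 0.0
```

{"fn": "drive_tool", "kwargs": {
  "plan": [0,0,0,0,0,0,0,0,0,0,0,0,0,0,0,0,0,0,0,0,0,0,0,0,0,0,0,0,0,0],
  "hand": 0.2
}}

```text
time: 3.65
eef_pos: [481.8, -115.2, 133.5]
tcp_rot: [3.141, 0.0, 2.278]
ft_force: [-0.5, -0.1, 0.9]
width: 34.2
gripper_force: 0.0
```

```bash
python3 - <<'E'
from h import *
s=ctrl.state(); print(s['eef_pos'],s['tcp_rot'],s['torque'],s['width'])
rows([481.2,-116.4,132],2.282,5)
c=cap('wrist'); save(c,'w2.png')
E
```

```text
[ 481.80505044 -115.15988376  133.53648703] [3.14125877e+00 4.20424432e-04 2.27780100e+00] [ 0.01219741 -0.01211379 -0.01792981] 34.24305751108969
[-0.002 -0.005  0.006  0.001  0.001 -0.008]
```

View pics/w2.png

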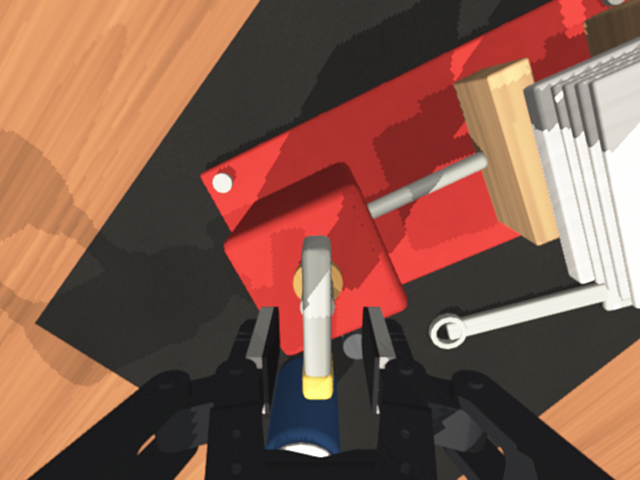

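The bar (u≈317) sits centred between the half-closed fingers (u≈262 and 378) and is aligned with them, so I'm closing.

{"fn": "drive_tool", "kwargs": {
  "plan": [0,0,0,0,0,0,0,0,0,0,0,0,0,0,0,0,0,0,0,0,0,0,0,0,0,0,0,0,0,0],
  "hand": 1
}}

```text
time: 4.2
eef_pos: [480.6, -116.0, 133.5]
tcp_rot: [-3.139, -0.0, 2.278]
ft_force: [-5.1, -3.6, 4.3]
width: 7.6
gripper_force: 58.8
```

```bash
cat >> h.py <<'E'
def head():
    """head top height (mean z of dark cover + fins around the known place) and key state"""
    c=cap('top'); s0=ctrl.state(); P=cloud(c); q=P[235:285,290:340]; print('t',round(float(s0['time']),2),'head z',round(float(np.median(q[...,2])),2),
     'pos',np.round(s0['eef_pos'],1),'yaw',round(float(s0['tcp_rot'][2]),3),'F',np.round(s0['ft_force'],1),'T',np.round(s0['torque'],2),'w',round(float(s0['width']),1)); return c
E
python3 -c "
from h import *
head()"
```

```text
t 4.25 head z 172.57 pos [ 480.7 -116.   133.5] yaw 2.278 F [-4.6 -3.5  4.1] T [-0.69  0.86  0.03] w 7.5
```

{"fn": "drive_tool", "kwargs": {
  "plan": [0,0,0,0,0,-0.4,0,0,0,0,0,-0.4,0,0,0,0,0,-0.4,0,0,0,0,0,-0.3,0,0,0,0,0,0]
}}

```text
time: 4.75
eef_pos: [480.5, -116.1, 133.5]
tcp_rot: [-3.139, -0.001, 2.429]
ft_force: [-5.2, -2.9, 3.8]
width: 7.2
gripper_force: 58.9
```

```bash
python3 -c "
from h import *
head()"
```

```text
t 4.8 head z 172.54 pos [ 480.5 -116.1  133.5] yaw 2.428 F [-5.9 -4.3  4.5] T [-0.73  0.98 -0.19] w 7.1
```

{"fn": "drive_tool", "kwargs": {
  "plan": [0,0,0,0,0,-0.25,0,0,0,0,0,-0.25,0,0,0,0,0,0,0,0,0,0,0,0,0,0,0,0,0,0]
}}

```text
time: 5.3
eef_pos: [480.5, -116.1, 133.5]
tcp_rot: [-3.139, -0.001, 2.478]
ft_force: [-5.1, -5.2, 4.1]
width: 7.5
gripper_force: 58.9
```

```bash
python3 -c "
from h import *
head()"
```

```text
t 5.35 head z 172.51 pos [ 480.5 -116.2  133.5] yaw 2.478 F [-5.9 -4.   4.7] T [-0.84  0.94 -0.17] w 7.2
```

{"fn": "drive_tool", "kwargs": {
  "plan": [0,0,0,0,0,-0.25,0,0,0,0,0,-0.25,0,0,0,0,0,0,0,0,0,0,0,0,0,0,0,0,0,0]
}}

```text
time: 5.85
eef_pos: [480.4, -116.2, 133.5]
tcp_rot: [-3.139, -0.001, 2.528]
ft_force: [-5.3, -5.1, 4.4]
width: 7.1
gripper_force: 59.0
```

```bash
python3 -c "
from h import *
head()"
```

```text
t 5.9 head z 172.55 pos [ 480.4 -116.2  133.5] yaw 2.528 F [-5.  -4.2  4.6] T [-0.89  1.05 -0.19] w 7.4
```

{"fn": "drive_tool", "kwargs": {
  "plan": [0,0,0,0,0,-0.25,0,0,0,0,0,-0.25,0,0,0,0,0,0,0,0,0,0,0,0,0,0,0,0,0,0]
}}

```text
time: 6.4
eef_pos: [480.4, -116.3, 133.5]
tcp_rot: [-3.139, -0.001, 2.578]
ft_force: [-5.5, -6.0, 4.3]
width: 7.8
gripper_force: 59.0
```

```bash
python3 -c "
from h import *
head()"
```

```text
t 6.45 head z 172.45 pos [ 480.4 -116.3  133.5] yaw 2.578 F [-6.5 -4.7  4.4] T [-0.93  1.02 -0.23] w 7.2
```

{"fn": "drive_tool", "kwargs": {
  "plan": [0,0,0,0,0,-0.25,0,0,0,0,0,-0.25,0,0,0,0,0,0,0,0,0,0,0,0,0,0,0,0,0,0]
}}

```text
time: 6.95
eef_pos: [480.4, -116.3, 133.5]
tcp_rot: [-3.139, -0.001, 2.628]
ft_force: [-6.2, -6.1, 4.9]
width: 7.4
gripper_force: 59.3
```

```bash
python3 -c "
from h import *
head()"
```

```text
t 7.0 head z 172.49 pos [ 480.3 -116.3  133.5] yaw 2.628 F [-5.8 -6.   4.1] T [-0.94  1.13 -0.25] w 7.2
```

{"fn": "drive_tool", "kwargs": {
  "plan": [0,0,0,0,0,-0.25,0,0,0,0,0,-0.25,0,0,0,0,0,0,0,0,0,0,0,0,0,0,0,0,0,0]
}}

```text
time: 7.5
eef_pos: [480.3, -116.4, 133.5]
tcp_rot: [-3.139, -0.002, 2.678]
ft_force: [-6.2, -5.4, 3.2]
width: 7.5
gripper_force: 59.4
```

```bash
python3 -c "
from h import *
head()"
```

```text
t 7.55 head z 172.31 pos [ 480.3 -116.4  133.5] yaw 2.678 F [-6.1 -6.   4.1] T [-0.94  1.08 -0.22] w 7.2
```

{"fn": "drive_tool", "kwargs": {
  "plan": [0,0,0,0,0,-0.25,0,0,0,0,0,-0.25,0,0,0,0,0,0,0,0,0,0,0,0,0,0,0,0,0,0]
}}

```text
time: 8.05
eef_pos: [480.3, -116.5, 133.5]
tcp_rot: [-3.139, -0.002, 2.728]
ft_force: [-7.2, -6.2, 5.0]
width: 7.0
gripper_force: 59.4
```

```bash
python3 -c "
from h import *
head()"
```

```text
t 8.1 head z 172.48 pos [ 480.3 -116.5  133.5] yaw 2.728 F [-6.9 -5.   4.2] T [-1.03  1.17 -0.17] w 7.3
```

{"fn": "drive_tool", "kwargs": {
  "plan": [0,0,0,0,0,-0.25,0,0,0,0,0,-0.25,0,0,0,0,0,0,0,0,0,0,0,0,0,0,0,0,0,0]
}}

```text
time: 8.6
eef_pos: [480.2, -116.6, 133.5]
tcp_rot: [-3.139, -0.002, 2.778]
ft_force: [-7.2, -6.4, 4.9]
width: 7.2
gripper_force: 59.4
```

```bash
python3 -c "
from h import *
save(head(),'t2.png')"
```

```text
t 8.65 head z 172.42 pos [ 480.2 -116.5  133.5] yaw 2.778 F [-6.9 -6.3  4.4] T [-1.04  1.16 -0.2 ] w 7.3
```

View pics/t2.png

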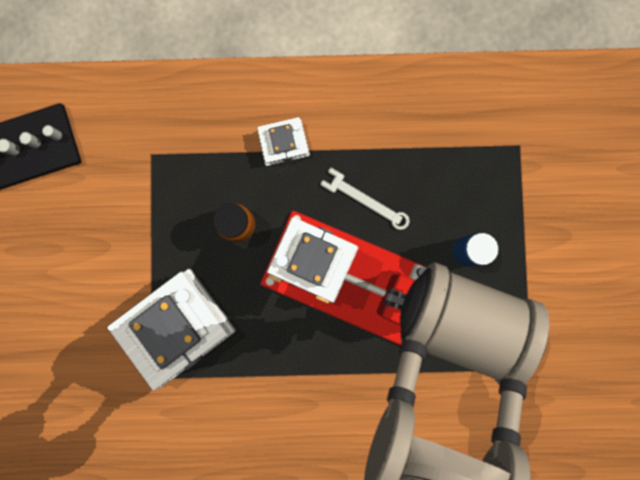

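The head at (313,258) is unobstructed and still up, and the arm is clear of it, so I keep opening.

{"fn": "drive_tool", "kwargs": {
  "plan": [0,0,0,0,0,-0.25,0,0,0,0,0,-0.25,0,0,0,0,0,0,0,0,0,0,0,0,0,0,0,0,0,0]
}}

```text
time: 9.15
eef_pos: [480.2, -116.6, 133.5]
tcp_rot: [-3.139, -0.002, 2.828]
ft_force: [-6.7, -6.5, 4.3]
width: 7.6
gripper_force: 59.4
```

```bash
python3 -c "
from h import *
head()"
```

```text
t 9.2 head z 172.02 pos [ 480.2 -116.6  133.5] yaw 2.828 F [-7.8 -6.9  4.6] T [-1.17  1.19 -0.22] w 7.4
```

{"fn": "drive_tool", "kwargs": {
  "plan": [0,0,0,0,0,-0.2,0,0,0,0,0,-0.1,0,0,0,0,0,0,0,0,0,0,0,0,0,0,0,0,0,0]
}}

```text
time: 9.7
eef_pos: [480.2, -116.6, 133.5]
tcp_rot: [-3.139, -0.002, 2.858]
ft_force: [-6.6, -7.2, 4.0]
width: 7.4
gripper_force: 59.4
```

```bash
python3 -c "
from h import *
head()"
```

```text
t 9.75 head z 170.25 pos [ 480.2 -116.7  133.5] yaw 2.857 F [-6.9 -8.   3.8] T [-1.19  1.2  -0.2 ] w 7.2
```

{"fn": "drive_tool", "kwargs": {
  "plan": [0,0,0,0,0,-0.2,0,0,0,0,0,-0.2,0,0,0,0,0,0,0,0,0,0,0,0,0,0,0,0,0,0]
}}

```text
time: 10.25
eef_pos: [480.2, -116.7, 133.5]
tcp_rot: [-3.139, -0.002, 2.898]
ft_force: [-7.1, -6.9, 4.7]
width: 7.3
gripper_force: 59.4
```

```bash
python3 -c "
from h import *
head()"
```

```text
t 10.3 head z 166.34 pos [ 480.2 -116.7  133.5] yaw 2.898 F [-8.3 -6.7  4.8] T [-1.24  1.25 -0.18] w 7.2
```

{"fn": "drive_tool", "kwargs": {
  "plan": [0,0,0,0,0,-0.15,0,0,0,0,0,0,0,0,0,0,0,0,0,0,0,0,0,0,0,0,0,0,0,0]
}}

```text
time: 10.8
eef_pos: [480.2, -116.7, 133.5]
tcp_rot: [-3.139, -0.002, 2.913]
ft_force: [-7.3, -7.4, 5.0]
width: 7.5
gripper_force: 59.4
```

```bash
python3 -c "
from h import *
head()"
```

```text
t 10.85 head z 161.16 pos [ 480.2 -116.7  133.5] yaw 2.913 F [-6.9 -7.5  4. ] T [-1.22  1.21 -0.28] w 7.4
```

It is sinking at about 9.5 mm/s, so I'm holding the valve there.

{"fn": "drive_tool", "kwargs": {
  "plan": [0,0,0,0,0,0,0,0,0,0,0,0,0,0,0,0,0,0,0,0,0,0,0,0,0,0,0,0,0,0]
}}

```text
time: 11.35
eef_pos: [480.2, -116.7, 133.5]
tcp_rot: [-3.139, -0.002, 2.912]
ft_force: [-6.8, -6.1, 3.7]
width: 7.0
gripper_force: 59.4
```

{"fn": "drive_tool", "kwargs": {
  "plan": [0,0,0,0,0,0,0,0,0,0,0,0,0,0,0,0,0,0,0,0,0,0,0,0,0,0,0,0,0,0]
}}

```text
time: 11.85
eef_pos: [480.2, -116.7, 133.5]
tcp_rot: [-3.138, -0.002, 2.913]
ft_force: [-7.1, -6.5, 4.3]
width: 7.3
gripper_force: 59.4
```

```bash
python3 -c "
from h import *
head()"
```

```text
t 11.9 head z 151.35 pos [ 480.1 -116.7  133.5] yaw 2.913 F [-8.  -7.9  4.9] T [-1.21  1.25 -0.14] w 7.2
```

{"fn": "drive_tool", "kwargs": {
  "plan": [0,0,0,0,0,0,0,0,0,0,0,0,0,0,0,0,0,0,0,0,0,0,0,0,0,0,0,0,0,0]
}}

```text
time: 12.4
eef_pos: [480.2, -116.7, 133.5]
tcp_rot: [-3.139, -0.002, 2.913]
ft_force: [-6.7, -6.6, 4.8]
width: 7.4
gripper_force: 59.4
```

{"fn": "drive_tool", "kwargs": {
  "plan": [0,0,0,0,0,0,0,0,0,0,0,0,0,0,0,0,0,0,0,0,0,0,0,0,0,0,0,0,0,0]
}}

```text
time: 12.9
eef_pos: [480.2, -116.8, 133.5]
tcp_rot: [-3.138, -0.002, 2.913]
ft_force: [-7.7, -7.1, 4.3]
width: 7.0
gripper_force: 59.4
```

{"fn": "drive_tool", "kwargs": {
  "plan": [0,0,0,0,0,0,0,0,0,0,0,0,0,0,0,0,0,0,0,0,0,0,0,0,0,0,0,0,0,0]
}}

```text
time: 13.4
eef_pos: [480.1, -116.7, 133.5]
tcp_rot: [-3.138, -0.002, 2.913]
ft_force: [-7.0, -6.6, 4.8]
width: 7.0
gripper_force: 59.4
```

{"fn": "drive_tool", "kwargs": {
  "plan": [0,0,0,0,0,0,0,0,0,0,0,0,0,0,0,0,0,0,0,0,0,0,0,0,0,0,0,0,0,0]
}}

```text
time: 13.9
eef_pos: [480.2, -116.8, 133.5]
tcp_rot: [-3.139, -0.002, 2.913]
ft_force: [-7.2, -7.8, 3.1]
width: 7.4
gripper_force: 59.4
```

{"fn": "drive_tool", "kwargs": {
  "plan": [0,0,0,0,0,0,0,0,0,0,0,0,0,0,0,0,0,0,0,0,0,0,0,0,0,0,0,0,0,0]
}}

```text
time: 14.4
eef_pos: [480.2, -116.7, 133.5]
tcp_rot: [-3.138, -0.002, 2.913]
ft_force: [-5.9, -7.3, 5.1]
width: 7.2
gripper_force: 59.4
```

{"fn": "drive_tool", "kwargs": {
  "plan": [0,0,0,0,0,0,0,0,0,0,0,0,0,0,0,0,0,0,0,0,0,0,0,0,0,0,0,0,0,0]
}}

```text
time: 14.9
eef_pos: [480.2, -116.8, 133.5]
tcp_rot: [-3.138, -0.002, 2.913]
ft_force: [-6.9, -7.7, 4.2]
width: 7.0
gripper_force: 59.4
```

```bash
python3 -c "
from h import *
head();head()"
```

```text
t 14.95 head z 127.36 pos [ 480.1 -116.8  133.5] yaw 2.913 F [-6.5 -6.8  4.9] T [-1.2   1.24 -0.22] w 7.7
t 15.0 head z 127.21 pos [ 480.2 -116.7  133.5] yaw 2.913 F [-7.4 -6.   3.8] T [-1.18  1.19 -0.22] w 7.3
```

Seated: it dropped 45.2 mm and has stopped. Next I open the valve wider.

{"fn": "drive_tool", "kwargs": {
  "plan": [0,0,0,0,0,0,0,0,0,0,0,0,0,0,0,0,0,0,0,0,0,-0.4,0,0,0,0,0,-0.6]
}}

```text
$.plan: bad value
```

{"fn": "drive_tool", "kwargs": {
  "plan": [0,0,0,0,0,-0.7,0,0,0,0,0,-0.7,0,0,0,0,0,-0.7,0,0,0,0,0,-0.7,0,0,0,0,0,-0.5]
}}

```text
time: 15.5
eef_pos: [480.1, -117.2, 133.5]
tcp_rot: [-3.139, -0.003, -3.038]
ft_force: [-6.8, -10.7, 4.8]
width: 7.2
gripper_force: 59.4
```

{"fn": "drive_tool", "kwargs": {
  "plan": [0,0,0,0,0,0,0,0,0,0,0,0,0,0,0,0,0,0,0,0,0,0,0,0,0,0,0,0,0,0]
}}

```text
time: 16.0
eef_pos: [480.1, -117.2, 133.5]
tcp_rot: [-3.139, -0.003, -3.041]
ft_force: [-8.0, -8.4, 4.1]
width: 7.4
gripper_force: 59.4
```

{"fn": "drive_tool", "kwargs": {
  "plan": [0,0,0,0,0,0,0,0,0,0,0,0,0,0,0,0,0,0,0,0,0,0,0,0,0,0,0,0,0,0]
}}

```text
time: 16.5
eef_pos: [480.1, -117.2, 133.5]
tcp_rot: [-3.139, -0.003, -3.041]
ft_force: [-7.6, -8.9, 4.6]
width: 7.5
gripper_force: 59.4
```

{"fn": "drive_tool", "kwargs": {
  "plan": [0,0,0,0,0,0,0,0,0,0,0,0,0,0,0,0,0,0,0,0,0,0,0,0,0,0,0,0,0,0]
}}

```text
time: 17.0
eef_pos: [480.1, -117.3, 133.5]
tcp_rot: [-3.139, -0.003, -3.041]
ft_force: [-7.1, -8.9, 4.4]
width: 7.2
gripper_force: 59.4
```

```bash
python3 -c "
from h import *
head()
c=cap('scene'); c['pixels']=cv2.resize(np.ascontiguousarray(c['pixels'][180:310,170:360]),None,fx=4,fy=4,interpolation=cv2.INTER_CUBIC); save(c,'s2.png')"
```

```text
t 17.05 head z 127.33 pos [ 480.1 -117.3  133.5] yaw -3.041 F [-7.3 -9.7  4.3] T [-1.54  1.32 -0.29] w 7.4
```

View pics/s2.png

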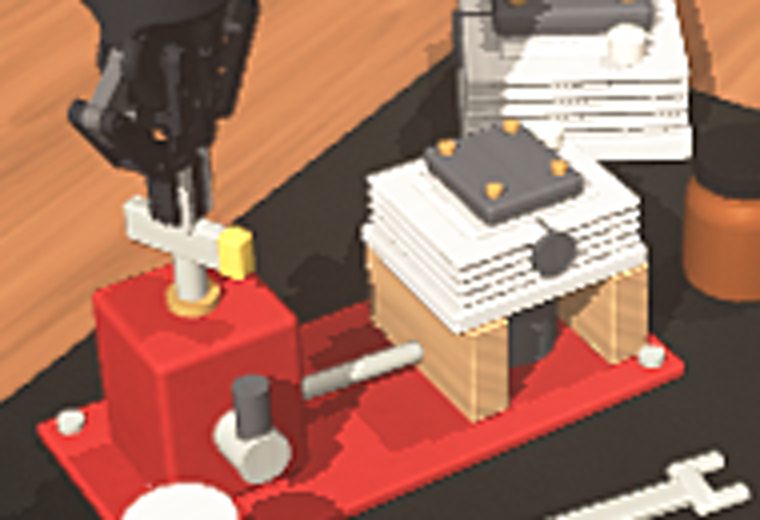

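The head is seated on both blocks (crop at about (490,270)), with the dark ram cylinder at (530,335) below it. One call was refused because its row count was short, so the valve is only at about 1.02. I'll open a little more and hold.

{"fn": "drive_tool", "kwargs": {
  "plan": [0,0,0,0,0,-0.5,0,0,0,0,0,-0.5,0,0,0,0,0,0,0,0,0,0,0,0,0,0,0,0,0,0]
}}

```text
time: 17.6
eef_pos: [480.1, -117.4, 133.5]
tcp_rot: [-3.139, -0.004, -2.941]
ft_force: [-8.3, -10.0, 3.9]
width: 7.1
gripper_force: 59.3
```

{"fn": "drive_tool", "kwargs": {
  "plan": [0,0,0,0,0,0,0,0,0,0,0,0,0,0,0,0,0,0,0,0,0,0,0,0,0,0,0,0,0,0]
}}

```text
time: 18.1
eef_pos: [480.1, -117.4, 133.5]
tcp_rot: [-3.139, -0.004, -2.941]
ft_force: [-7.3, -10.3, 3.8]
width: 7.2
gripper_force: 59.3
```

{"fn": "drive_tool", "kwargs": {
  "plan": [0,0,0,0,0,0,0,0,0,0,0,0,0,0,0,0,0,0,0,0,0,0,0,0,0,0,0,0,0,0]
}}

```text
time: 18.6
eef_pos: [480.1, -117.4, 133.5]
tcp_rot: [-3.139, -0.004, -2.941]
ft_force: [-7.7, -10.1, 4.0]
width: 7.4
gripper_force: 59.3
```

{"fn": "drive_tool", "kwargs": {
  "plan": [0,0,0,0,0,0,0,0,0,0,0,0,0,0,0,0,0,0,0,0,0,0,0,0,0,0,0,0,0,0]
}}

```text
time: 19.1
eef_pos: [480.1, -117.4, 133.5]
tcp_rot: [-3.139, -0.004, -2.941]
ft_force: [-7.4, -9.2, 3.4]
width: 7.5
gripper_force: 59.3
```

```bash
python3 -c "
from h import *
head()
c=cap('scene'); P=cloud(c)
# what is seen in the gap under the head (between blocks): heights of the points near the ram axis
m=(np.hypot(P[...,0]-557,P[...,1]-50)<30)&(P[...,2]>12)&(P[...,2]<69)
vv,uu=np.where(m); print(m.sum(), vv.min(),vv.max(),uu.min(),uu.max()); print(np.percentile(P[m][:,2],[0,5,50,95,100]))
c['pixels']=cv2.resize(np.ascontiguousarray(c['pixels'][230:290,260:340]),None,fx=8,fy=8,interpolation=cv2.INTER_CUBIC); save(c,'s3.png')"
```

```text
t 19.15 head z 127.35 pos [ 480.1 -117.4  133.5] yaw -2.941 F [ -7.5 -10.1   4.2] T [-1.66  1.33 -0.29] w 7.0
140 254 270 297 309
[12.13433954 13.02241363 28.84410089 41.45893829 43.81695467]
```

View pics/s3.png

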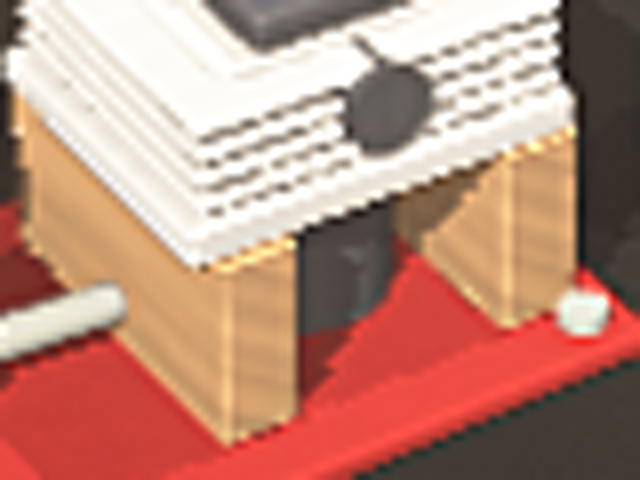

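The head sits level on both blocks and the ram column below is at (345,270). The saddle itself is hidden. The valve has been past 1.0 for over 3 s, which is ample for the full 17 mm, so I'm closing.

{"fn": "drive_tool", "kwargs": {
  "plan": [0,0,0,0,0,0.7,0,0,0,0,0,0.7,0,0,0,0,0,0.7,0,0,0,0,0,0.7,0,0,0,0,0,0.7]
}}

```text
time: 19.7
eef_pos: [480.1, -117.1, 133.5]
tcp_rot: [-3.138, -0.003, 2.991]
ft_force: [-7.3, -8.6, 4.8]
width: 7.2
gripper_force: 59.6
```

{"fn": "drive_tool", "kwargs": {
  "plan": [0,0,0,0,0,0.7,0,0,0,0,0,0.7,0,0,0,0,0,0.7,0,0,0,0,0,0.7,0,0,0,0,0,0.7]
}}

```text
time: 20.2
eef_pos: [480.2, -116.6, 133.5]
tcp_rot: [-3.138, -0.001, 2.641]
ft_force: [-6.1, -5.8, 5.1]
width: 7.3
gripper_force: 59.8
```

{"fn": "drive_tool", "kwargs": {
  "plan": [0,0,0,0,0,0.7,0,0,0,0,0,0.7,0,0,0,0,0,0.7,0,0,0,0,0,0.7,0,0,0,0,0,0.5]
}}

```text
time: 20.7
eef_pos: [480.5, -116.2, 133.5]
tcp_rot: [-3.139, -0.0, 2.311]
ft_force: [-5.5, -3.8, 4.4]
width: 7.1
gripper_force: 59.8
```

```bash
python3 -c "
from h import *
head();head()"
```

```text
t 20.75 head z 127.34 pos [ 480.5 -116.1  133.5] yaw 2.309 F [-6.2 -4.7  4.2] T [-0.76  0.95  0.32] w 7.4
t 20.8 head z 127.3 pos [ 480.5 -116.1  133.5] yaw 2.312 F [-5.1 -5.   5. ] T [-0.79  0.89  0.37] w 7.1
```

{"fn": "drive_tool", "kwargs": {
  "plan": [0,0,0,0,0,0.3,0,0,0,0,0,0.3,0,0,0,0,0,0,0,0,0,0,0,0,0,0,0,0,0,0]
}}

```text
time: 21.3
eef_pos: [480.5, -116.1, 133.5]
tcp_rot: [-3.139, -0.0, 2.254]
ft_force: [-6.0, -3.8, 4.9]
width: 7.1
gripper_force: 59.7
```

```bash
python3 -c "
from h import *
head();head()"
```

```text
t 21.35 head z 127.28 pos [ 480.6 -116.1  133.5] yaw 2.254 F [-5.6 -4.   3.4] T [-0.73  0.92  0.3 ] w 7.4
t 21.4 head z 127.47 pos [ 480.6 -116.1  133.5] yaw 2.254 F [-5.5 -3.8  3.8] T [-0.73  0.91  0.34] w 7.5
```

{"fn": "drive_tool", "kwargs": {
  "plan": [0,0,0,0,0,0.3,0,0,0,0,0,0,0,0,0,0,0,0,0,0,0,0,0,0,0,0,0,0,0,0]
}}

```text
time: 21.9
eef_pos: [480.6, -116.0, 133.5]
tcp_rot: [-3.139, -0.0, 2.224]
ft_force: [-6.4, -3.8, 3.5]
width: 7.2
gripper_force: 59.6
```

```bash
python3 -c "
from h import *
head();head()"
```

```text
t 21.95 head z 127.32 pos [ 480.6 -116.   133.5] yaw 2.224 F [-4.9 -3.9  3.9] T [-0.66  0.88  0.38] w 7.6
t 22.0 head z 127.39 pos [ 480.6 -116.1  133.5] yaw 2.224 F [-5.4 -3.   3.8] T [-0.67  0.92  0.35] w 7.5
```

Torque is still only friction (about 0.34 N m), so the seat hasn't been reached. I'll go on in small steps.

{"fn": "drive_tool", "kwargs": {
  "plan": [0,0,0,0,0,0.25,0,0,0,0,0,0,0,0,0,0,0,0,0,0,0,0,0,0,0,0,0,0,0,0]
}}

```text
time: 22.5
eef_pos: [480.6, -116.0, 133.5]
tcp_rot: [-3.139, 0.0, 2.199]
ft_force: [-4.9, -4.4, 4.0]
width: 7.4
gripper_force: 59.2
```

```bash
python3 -c "
from h import *
head();head();head()"
```

```text
t 22.55 head z 127.29 pos [ 480.7 -116.   133.5] yaw 2.199 F [-5.9 -3.6  3.7] T [-0.61  0.88  0.35] w 7.3
t 22.6 head z 127.25 pos [ 480.6 -116.   133.5] yaw 2.199 F [-4.2 -3.7  3.5] T [-0.66  0.87  0.34] w 7.5
t 22.65 head z 127.41 pos [ 480.6 -116.   133.5] yaw 2.199 F [-5.4 -4.5  3.7] T [-0.72  0.83  0.37] w 7.4
```

{"fn": "drive_tool", "kwargs": {
  "plan": [0,0,0,0,0,0.25,0,0,0,0,0,0,0,0,0,0,0,0,0,0,0,0,0,0,0,0,0,0,0,0]
}}

```text
time: 23.15
eef_pos: [480.7, -116.0, 133.5]
tcp_rot: [-3.139, 0.0, 2.174]
ft_force: [-4.3, -4.0, 3.9]
width: 7.2
gripper_force: 59.2
```

```bash
python3 -c "
from h import *
head();head();head()"
```

```text
t 23.2 head z 127.34 pos [ 480.7 -116.   133.5] yaw 2.174 F [-5.7 -3.8  3.8] T [-0.69  0.87  0.28] w 7.1
t 23.25 head z 127.37 pos [ 480.7 -116.   133.5] yaw 2.174 F [-5.7 -3.6  4.5] T [-0.63  0.84  0.32] w 7.4
t 23.3 head z 127.17 pos [ 480.6 -116.   133.5] yaw 2.174 F [-5.  -3.3  3.2] T [-0.7   0.88  0.34] w 7.6
```

```bash
python3 - <<'E'
from h import *
s=ctrl.state()
c=cap('wrist'); P=cloud(c); hsv=cv2.cvtColor(np.ascontiguousarray(c['pixels']),cv2.COLOR_RGB2HSV)
np.savez('w3.npz',**c)
red=((hsv[...,0]<6)|(hsv[...,0]>174))&(hsv[...,1]>120)&(hsv[...,2]>50)
def big(m):
    n,l,st,_=cv2.connectedComponentsWithStats(m.astype(np.uint8)); return l==1+st[1:,4].argmax()
bk=big(red&(abs(P[...,2]-110)<4)); pl=big(red&(P[...,2]<16)&(P[...,2]>3))
for n,m in(('block',bk),('plate',pl)):
    print(n,m.sum(),cv2.minAreaRect(P[m][:,:2].astype(np.float32)))
bar=(np.hypot(P[...,0]-481,P[...,1]+116)<42)&(P[...,2]>150)&(P[...,2]<166); bar=big(bar)
q=P[bar]; vv,uu=np.where(bar); print('bar',bar.sum(),uu.min(),uu.max(),vv.min(),vv.max(),cv2.minAreaRect(q[:,:2].astype(np.float32)))
c['pixels']=np.ascontiguousarray(c['pixels']); save(c,'w3.png')
E
```

```text
block 12946 ((482.16241455078125, -116.06449127197266), (78.1315689086914, 77.98533630371094), 65.16008758544922)
plate 24588 ((479.7351989746094, -30.601531982421875), (284.5783996582031, 73.8441162109375), 65.4719009399414)
bar 3658 295 346 241 398 ((481.7480163574219, -117.16816711425781), (20.325504302978516, 71.23003387451172), 30.99258804321289)
```

View pics/w3.png

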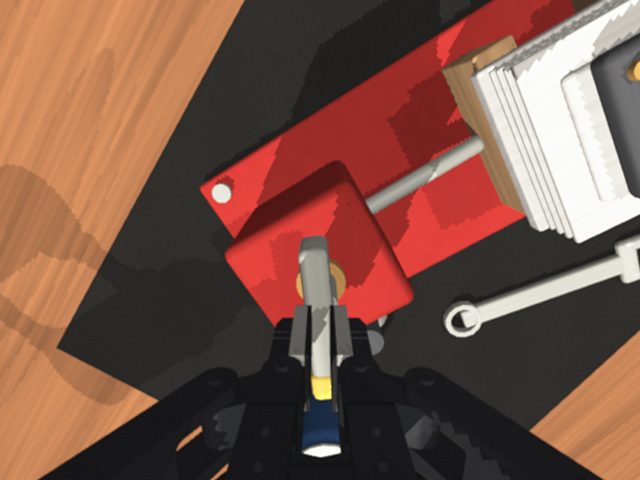

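The far end of the bar sits at (314,243) and the yellow end at (321,388), so the bar lags the fingers slightly. I'll measure its angle against the block.

```bash
python3 - <<'E'
from h import *
c=dict(np.load('w3.npz')); px=c['pixels']; hsv=cv2.cvtColor(px,cv2.COLOR_RGB2HSV).astype(int); P=cloud(c)
# top face: height > 157, unsaturated grey or yellow
for zt in (155,158):
    m=(P[...,2]>zt)&(P[...,2]<167)
    L=[]
    for v in range(243,400):
        u=np.where(m[v,290:350])[0]+290
        yel=(abs(hsv[v,290:350,0]-28)<8)&(hsv[v,290:350,1]>130)
        if v<298 and len(u)>8: L.append((v,u.min(),u.max()))
        if yel.sum()>8: w=np.where(yel)[0]+290; L.append((v,w.min(),w.max()))
    L=np.array(L); 
    a=L[L[:,0]<300]; y=L[L[:,0]>360]
    print(zt,len(a),len(y),a[::9].tolist(),y[::5].tolist())
    W=np.array([world(c,(l[1]+l[2])/2,l[0],161)[:2] for l in L])
    d=cv2.fitLine(W.astype(np.float32),cv2.DIST_HUBER,0,.01,.01).ravel(); print('ang',np.arctan(d[1]/d[0]))
    for p in(a,y):
      for k in (1,2):
        w=np.array([world(c,l[k],l[0],161)[:2] for l in p]);d=cv2.fitLine(w.astype(np.float32),cv2.DIST_HUBER,0,.01,.01).ravel();print(k,np.arctan(d[1]/d[0]))
E
```

```text
155 52 20 [[246, 307, 325], [255, 298, 328], [264, 299, 328], [273, 300, 329], [282, 301, 330], [291, 303, 331]] [[377, 310, 330], [382, 311, 331], [387, 312, 331], [392, 313, 331]]
ang -0.9184219
1 -0.8782697
2 -0.86262906
1 -0.80835223
2 -0.95898885
158 49 20 [[249, 305, 325], [258, 298, 327], [267, 300, 328], [276, 302, 328], [285, 303, 330], [294, 303, 331]] [[377, 310, 330], [382, 311, 331], [387, 312, 331], [392, 313, 331]]
ang -0.9182791
1 -0.8972333
2 -0.86923146
1 -0.80835223
2 -0.95898885
```

{"fn": "drive_tool", "kwargs": {
  "plan": [0,0,0,0,0,0.3,0,0,0,0,0,0,0,0,0,0,0,0,0,0,0,0,0,0,0,0,0,0,0,0]
}}

```text
time: 23.85
eef_pos: [480.7, -116.0, 133.5]
tcp_rot: [-3.139, 0.0, 2.144]
ft_force: [-5.2, -4.1, 3.8]
width: 7.1
gripper_force: 59.2
```

```bash
python3 -c "
from h import *
head();head();head()"
```

```text
t 23.9 head z 127.24 pos [ 480.7 -116.   133.5] yaw 2.144 F [-5.1 -2.8  4.7] T [-0.64  0.82  0.34] w 7.6
t 23.95 head z 127.25 pos [ 480.7 -116.   133.5] yaw 2.144 F [-4.3 -3.   3.9] T [-0.59  0.79  0.38] w 7.4
t 24.0 head z 127.31 pos [ 480.7 -116.   133.5] yaw 2.144 F [-4.8 -2.8  3.8] T [-0.61  0.86  0.37] w 7.0
```

{"fn": "drive_tool", "kwargs": {
  "plan": [0,0,0,0,0,0.2,0,0,0,0,0,0,0,0,0,0,0,0,0,0,0,0,0,0,0,0,0,0,0,0]
}}

```text
time: 24.5
eef_pos: [480.7, -115.9, 133.5]
tcp_rot: [-3.139, 0.0, 2.124]
ft_force: [-3.8, -4.7, 3.9]
width: 7.2
gripper_force: 59.2
```

```bash
python3 -c "
from h import *
head();head();head()"
```

```text
t 24.55 head z 127.28 pos [ 480.7 -116.   133.5] yaw 2.124 F [-5.4 -3.7  3.6] T [-0.59  0.79  0.38] w 7.5
t 24.6 head z 127.27 pos [ 480.7 -115.9  133.5] yaw 2.124 F [-4.5 -3.6  4.2] T [-0.69  0.81  0.32] w 7.3
t 24.65 head z 127.27 pos [ 480.7 -115.9  133.5] yaw 2.124 F [-4.9 -3.1  3.8] T [-0.66  0.81  0.36] w 6.9
```

```bash
cat >> h.py <<'E'
def bar(c):
    px=np.ascontiguousarray(c['pixels']); hsv=cv2.cvtColor(px,cv2.COLOR_RGB2HSV).astype(int); P=cloud(c); out=[]
    red=((hsv[...,0]<6)|(hsv[...,0]>174))&(hsv[...,1]>120)&(hsv[...,2]>50)
    n,l,st,_=cv2.connectedComponentsWithStats((red&(abs(P[...,2]-110)<4)).astype(np.uint8)); bk=l==1+st[1:,4].argmax()
    lift=np.radians(cv2.minAreaRect(P[bk][:,:2].astype(np.float32))[2]-90)
    m=(P[...,2]>156)&(P[...,2]<167); fa=[]
    for v in range(235,300):
        u=np.where(m[v,280:360])[0]+280
        if len(u)>24: fa.append((v,(u.min()+u.max())/2))
    y=(abs(hsv[...,0]-28)<8)&(hsv[...,1]>130)&(P[...,2]>150); y[:,:280]=0;y[:,360:]=0; vy,uy=np.where(y)
    A=world(c,np.mean([f[1] for f in fa]),np.mean([f[0] for f in fa]),161); B=world(c,uy.mean(),vy.mean(),161)
    a=np.arctan2(*(B-A)[1::-1]); print('bar',round(a,3),'lift',round(lift,3),'valve~',round(a-lift+.5,3),len(fa),len(uy),A[:2].round(1),B[:2].round(1))
E
python3 - <<'E'
from h import *
c=dict(np.load('w3.npz')); bar(c)
c=cap('wrist'); np.savez('w4.npz',**c); bar(c)
E
```

```text
bar -0.922 lift -0.434 valve~ 0.012 51 388 [466.3 -97.1] [ 498.6 -139.6]
bar -0.968 lift -0.433 valve~ -0.034 50 411 [467.3 -96.5] [ 497.8 -140.7]
```

{"fn": "drive_tool", "kwargs": {
  "plan": [0,0,0,0,0,0.3,0,0,0,0,0,0,0,0,0,0,0,0,0,0,0,0,0,0,0,0,0,0,0,0]
}}

```text
time: 25.2
eef_pos: [480.7, -115.9, 133.5]
tcp_rot: [-3.139, 0.0, 2.094]
ft_force: [-4.4, -3.5, 4.0]
width: 7.1
gripper_force: 59.5
```

```bash
python3 -c "
from h import *
head();head();head();bar(cap('wrist'))"
```

```text
t 25.25 head z 127.26 pos [ 480.7 -115.9  133.5] yaw 2.094 F [-4.1 -2.3  3.5] T [-0.57  0.8   0.43] w 7.1
t 25.3 head z 127.38 pos [ 480.7 -115.9  133.5] yaw 2.094 F [-5.7 -3.3  3.6] T [-0.59  0.8   0.46] w 7.3
t 25.35 head z 127.28 pos [ 480.7 -116.   133.5] yaw 2.094 F [-5.1 -3.5  3.4] T [-0.61  0.85  0.44] w 7.4
bar -0.982 lift -0.43 valve~ -0.052 51 372 [467.4 -96.1] [ 497.4 -141.1]
```

Torque is rising at the seat's stiffness, so the valve is just past zero. One more small nip, then I let go.

{"fn": "drive_tool", "kwargs": {
  "plan": [0,0,0,0,0,0.3,0,0,0,0,0,0,0,0,0,0,0,0,0,0,0,0,0,0,0,0,0,0,0,0]
}}

```text
time: 25.9
eef_pos: [480.7, -115.9, 133.5]
tcp_rot: [-3.139, 0.001, 2.064]
ft_force: [-4.1, -3.9, 4.5]
width: 7.4
gripper_force: 59.9
```

```bash
python3 -c "
from h import *
head();head();head();bar(cap('wrist'))"
```

```text
t 25.95 head z 127.3 pos [ 480.8 -116.   133.5] yaw 2.064 F [-4.  -3.7  3.5] T [-0.65  0.76  0.55] w 7.0
t 26.0 head z 127.23 pos [ 480.7 -115.9  133.5] yaw 2.064 F [-5.2 -3.3  3.7] T [-0.59  0.82  0.5 ] w 7.2
t 26.05 head z 127.26 pos [ 480.7 -115.9  133.5] yaw 2.064 F [-5.3 -3.8  4.2] T [-0.63  0.78  0.55] w 7.0
bar -0.991 lift -0.43 valve~ -0.061 50 328 [467.6 -96.2] [ 497.1 -141.2]
```

{"fn": "drive_tool", "kwargs": {
  "plan": [0,0,0,0,0,-0.4,0,0,0,0,0,-0.3,0,0,0,0,0,0,0,0,0,0,0,0,0,0,0,0,0,0]
}}

```text
time: 26.6
eef_pos: [480.7, -115.9, 133.5]
tcp_rot: [-3.139, 0.0, 2.134]
ft_force: [-5.0, -3.9, 3.3]
width: 7.1
gripper_force: 59.1
```

```bash
python3 -c "
from h import *
head();bar(cap('wrist'))"
```

```text
t 26.65 head z 127.31 pos [ 480.7 -115.9  133.5] yaw 2.134 F [-5.6 -3.6  3.5] T [-0.62  0.8   0.25] w 7.1
bar -0.971 lift -0.429 valve~ -0.042 51 441 [467.4 -96.3] [ 497.8 -140.8]
```

{"fn": "drive_tool", "kwargs": {
  "plan": [0,0,0,0,0,0,0,0,0,0,0,0,0,0,0,0,0,0,0,0,0,0,0,0,0,0,0,0,0,0],
  "hand": -0.2
}}

```text
time: 27.2
eef_pos: [481.7, -115.0, 133.2]
tcp_rot: [3.141, -0.0, 2.133]
ft_force: [-0.3, -0.2, 0.2]
width: 51.3
gripper_force: 0.0
```

{"fn": "drive_tool", "kwargs": {
  "plan": [0,0,0,0,0,0,0,0,-0.2,0,0,0,0,0,-0.4,0,0,0,0,0,-0.4,0,0,0,0,0,-0.4,0,0,0]
}}

```text
time: 27.7
eef_pos: [481.7, -115.1, 204.8]
tcp_rot: [3.141, 0.0, 2.133]
ft_force: [0.2, -0.3, -0.5]
width: 51.5
gripper_force: 0.0
```

{"fn": "drive_tool", "kwargs": {
  "plan": [0,0,-0.3,0,0,0,0,0,-0.1,0,0,0,0,0,0,0,0,0,0,0,0,0,0,0,0,0,0,0,0,0]
}}

```text
time: 28.2
eef_pos: [481.2, -115.0, 222.4]
tcp_rot: [-3.141, -0.001, 2.133]
ft_force: [-0.4, -0.2, -0.5]
width: 51.5
gripper_force: 0.0
```

```bash
python3 - <<'E'
from h import *
head(); c=cap('wrist'); save(c,'w5.png'); P=cloud(c)
m=(P[...,2]>146)&(P[...,2]<172)&(np.hypot(P[...,0]-481,P[...,1]+116)<42)
n,l,st,ce=cv2.connectedComponentsWithStats(m.astype(np.uint8)); k=1+st[1:,4].argmax()
r=cv2.minAreaRect(P[l==k][:,:2].astype(np.float32)); print(r)
E
```

```text
t 28.25 head z 127.25 pos [ 481.2 -115.   222.5] yaw 2.133 F [ 0.4 -0.1  0.2] T [0.01 0.01 0.  ] w 51.0
((482.89794921875, -116.4100341796875), (13.544750213623047, 71.14812469482422), 36.032527923583984)
```

View pics/w5.png

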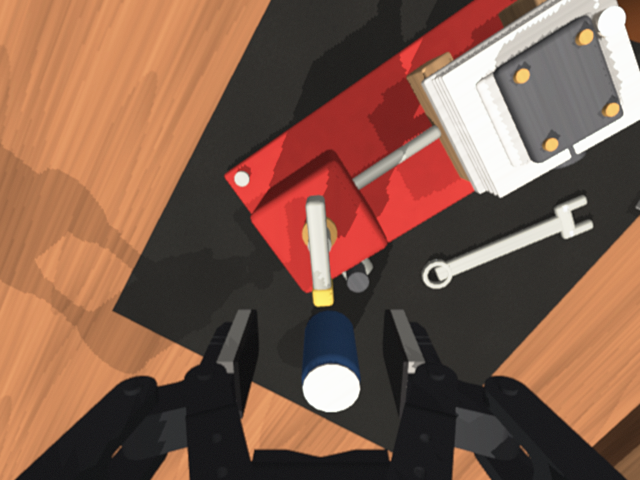

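The gripper is clear of the bar: far end at (315,205), yellow end at (322,298). Can, wrench and head are undisturbed. One settled check of the valve angle against the block follows.

```bash
python3 - <<'E'
from h import *
c=cap('wrist'); P=cloud(c); hsv=cv2.cvtColor(np.ascontiguousarray(c['pixels']),cv2.COLOR_RGB2HSV)
def big(m):
    n,l,st,_=cv2.connectedComponentsWithStats(m.astype(np.uint8)); return l==1+st[1:,4].argmax()
red=((hsv[...,0]<6)|(hsv[...,0]>174))&(hsv[...,1]>120)&(hsv[...,2]>50)
ang=lambda m:np.radians(cv2.minAreaRect(P[m][:,:2].astype(np.float32))[2]-90)
near=np.hypot(P[...,0]-481,P[...,1]+116)<42
b=big(near&(P[...,2]>152)&(P[...,2]<170))
pc=P[b][:,:2]-P[b][:,:2].mean(0); w=np.linalg.svd(pc,full_matrices=False)[2][0]
k=big(red&(abs(P[...,2]-110)<4)); p=big(red&(P[...,2]<16)&(P[...,2]>3))
print('bar',ang(b),np.arctan(w[1]/w[0]),'block',ang(k),'plate',ang(p))
s=ctrl.state(); print(s['time'],s['eef_pos'],s['width'])
E
```

```text
bar -0.9426456418046402 -0.9277547753105465 block -0.4235380876476782 plate -0.42808969626673266
28.35 [ 481.42668648 -115.0383345   222.71232104] 50.993484439082046
```

The valve reads about -0.01 rad, so it is snugly shut. The head is seated and the robot is clear, so I'm handing in.

```bash
python3 -c "
from workcell import ctrl
print(ctrl.sign_off())"
```

```text
the job is handed in; nothing more can be done
None
```

The job is handed in: the head sank at about 9.5 mm/s onto the two blocks, the valve was opened to about 1.1 rad for the saddle to drop, then shut to about -0.01 rad and released; I could not see the saddle's gap under the head, so that rests on about 3 s spent past 1.0 rad.

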